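Set a beaker under the pure-water tap and set its lever half open

TASK

The pure-water supply is still shut off upstream; get the bench tap ready to be flushed. Turn the white beaker, drying mouth-down on the bench, mouth-up without dropping it, stand it centrally on the round drain grid, and swing the swan-neck spout round until its nozzle is over the middle of the beaker. Only then turn the blue lever from closed to half open, 45 degrees, and leave all the other things on the bench where they stand.

Things in the scene. Friction and masses are not known exactly. Their poses are not given: they have to be found in the camera images.
- beaker: loose white plastic beaker, straight-sided, 90 mm outer diameter (too wide to grip across), 115 mm tall, wall 3 mm, base 4 mm, 0.10 to 0.16 kg, friction on the bench about 0.6. On its side it rests like a 12-sided drum and hardly rolls. Origin: centre of its closed base's outside; z axis from base to mouth (starts pointing down, origin 115 mm above the bench)
- beaker_rim (a point): centre of the beaker's open mouth, in the plane of the rim, 115 mm from its base
- drain (a point): centre of the round steel drain grid, 150 mm diameter, let in flush with the bench 140 mm in front of the tap's riser; things slide over it freely
- faucet: chromed bench tap, fixed. Origin on the bench on the vertical axis of its riser (29 mm diameter, to z = 120 mm); its -x axis points from the riser to the drain grid, its +y axis to the valve column, 130 mm from the riser (42 mm diameter, to z = 80 mm), joined to it by a level pipe 45 mm up
- nozzle (a point): the nozzle's outlet, at the spout's free end, z = 150 mm, 140 mm from the riser's axis. The spout is a 16 mm tube that rises from the riser, arches over (highest half-way along, its centreline at z = 250 mm) and drops to the nozzle (21 mm diameter)
- spout (a joint): swivel of the spout about the riser's vertical axis: 0 with the nozzle over the drain's centre, positive when swung towards the valve column (clockwise from above); starts at 0.8 to 1.45, range -1.0 to 1.7 rad; stiff, stays where left (about 1 N at the nozzle)
- lever (a joint): blue quarter-turn valve lever on the valve column, about the column's vertical axis: 0 closed (pointing along the faucet's -x axis, square to the level pipe), pi/2 fully open (pointing along the pipe towards the riser), opening counter-clockwise from above; half open is pi/4. Starts at 0 to 0.12. Stays where left (about 2 N at the tip)
- lever_tip (a point): middle of the lever's rounded end, z = 105 mm, 81 mm from the lever's axis; the lever is a bar 16 mm wide, from z = 99 to 111 mm, its end 22 mm wide
- wash_bottle: white wash bottle, 68 mm diameter, 170 mm to its blue cap, bent spout to 215 mm; loose, stands at the start where it must stay; origin: centre of its underside
- amber_bottle: amber reagent bottle, 72 mm diameter, 140 mm tall, black cap; loose, stands at the start where it must stay; origin: centre of its underside
- sample_jar: white jar with red lid, 68 mm diameter, 85 mm tall; loose, stands at the start where it must stay; origin: centre of its underside
- slide_box: blue slide box, 85 x 205 mm, 34 mm high; loose, stands at the start where it must stay; origin: centre of its underside
- petri_stack: stack of three closed Petri dishes, 91 mm diameter, 47 mm high (one piece); loose, stands at the start where it must stay; origin: centre of its underside
- tip_box: yellow pipette-tip box with pale lid, 88 x 128 mm, 75 mm high; loose, stands at the start where it must stay; origin: centre of its underside
- timer: white bench timer, 70 x 75 mm, 24 mm high; loose, stands at the start where it must stay; origin: centre of its underside

How it is judged:
On the way, in this order (a step that is already met when the one before it is completed fails the run):
1. the beaker stands mouth-up and central on the drain grid, with the spout's nozzle over its middle (angle between beaker's own z axis and vertical below 0.1 rad and height (world z) of beaker below 0.012 m and horizontal distance between beaker and drain below 0.03 m and horizontal distance between nozzle and beaker_rim below 0.03 m and linear speed of beaker below 0.03 m/s), for 0.2 s.
2. the lever is half open (value of joint lever between 0.645 and 0.925 rad), for 0.2 s.
At the end, for the whole second after the job is handed in: The beaker stands still, upright and mouth-up on the bench (within 0.1 rad), its centre within 30 mm of the drain's centre; the nozzle is within 30 mm, seen from above, of the middle of its mouth; the lever stands at 45 degrees, within 8 degrees (0.645 to 0.925 rad) (all of step 1 and all of step 2 and angular speed of beaker below 0.2 rad/s and velocity of joint lever below 0.05 rad/s); the robot touches nothing.
It fails at once if the lever is opened (beyond 0.35 rad) while the beaker is not mouth-up under the nozzle (value of joint lever above 0.35 rad and (angle between beaker's own z axis and vertical above 0.3 rad or horizontal distance between nozzle and beaker_rim above 0.042 m)).
It fails at once if the beaker is dropped or flung (faster than 1.8 m/s, as after a fall of 165 mm) (linear speed of beaker above 1.8 m/s).
It fails at once if another thing on the bench is shifted by more than 30 mm or knocked over (distance of any of wash_bottle, amber_bottle, sample_jar, slide_box, petri_stack, tip_box, timer from where it was at the start of the episode above 0.03 m or angle between any of wash_bottle, amber_bottle, sample_jar, slide_box, petri_stack, tip_box, timer's own z axis and vertical above 0.5 rad).
It also fails if it takes over 72 s, if anything falls off the work surface, if the arm or the gripper's body presses on something with over 40 N, if the wrist force passes 120 N, or if a joint passes its speed limit or range.

ROBOT

A 6-joint arm with a two-finger parallel gripper is mounted at the origin on the work surface. World frame = base frame: x ahead of the robot, y to its left, z up, the work surface at z = 0. Lengths are in m, angles in rad, forces in N, time in s.
With the tool pointing down it reaches from about 0.275 to 0.825 m from the base axis. Payload 4.9 kg.
Tool frame: the origin (TCP) lies midway between the tips of the shut fingers; the grasp point (between the pads) lies 19 mm behind it (grip_point_offset is the distance from the TCP to the grasp point, in m); z points along the fingers, x is the direction in which the jaws open and shut, and the axes are right-handed (so a half turn about z gives the same grasp; the last joint's range is limited). The gripper opens to 85 mm and grips with 20 to 120 N. Pads are 22 mm wide; open, the fingers measure 114 mm over their backs; the gripper's body (76 mm by 85 mm) begins 54 mm behind the grasp point. The pads swing forward as they close: fully open they stand 13 mm farther back than shut.
Start: joints at [1.1, 0.326, -0.193, 1.052, 0, 1.437], TCP at [0.182, 0.519, 0.231] pointing down, gripper open.
Joint ranges: [-2.65, 2.65], [-0.97, 1.79], [-1.3, 1.35], [-1.93, 2.1], [-1.47, 1.37], [-3.14, 3.14]. Speed limits (rad/s): [2.57, 2.57, 3.14, 3.14, 3.14, 3.14].

INTERFACE

Orientations are given as a rotation vector (axis times angle).
In Python, from cell import * gives the robot as it stands. Calls block until the motion is done:
- movep(position, orientation): joint-space move of the TCP to a pose.
- move_l(position, velocity=0.15, rot=None, until_force=None): straight line of the TCP; rot=None keeps the orientation; velocity is the mean speed in m/s. With until_force (N) it stops when the force on the tool has changed by that much, and returns True; else False.
- set_joints(angles): joint-space move.
- let_go() and grab(newtons=None): open the fingers fully, or close them until they stop; newtons is the grip in N (None keeps the last).
- sleep(seconds).
- ik(position, orientation): joint angles nearest the present ones, or None.
- get_state(): the state.
- grab_frame(name): name is "side" or "top"; returns a dict with "img" (420x560x3 uint8, red, green, blue), "fx", "fy", "cx", "cy" (pixels), "k1" (the pictures are not rectified: a ray, as slopes to the right and down, at radius r is drawn at 1 + k1 r^2 times it, then the intrinsics apply), "cam_to_world" (4x4, takes a point from camera to world coordinates). Camera axes: x right, y down, z forward; pixel columns grow to the right and rows downward; lengths in m; the calibration is good to about 2 mm. A picture is of the moment at which its call begins. There is no depth.
A pose or a line that the arm cannot do raises MotionError and nothing moves.
- sign_off(): hands the job in, once; it reports no verdict.
Trained networks look in the newest picture that a camera, given by its name, has taken for a name from the list of things; names that differ only in an ending like _2 or _b are one class to them, and where a whole thing is asked for, a point or a joint stands for the part that bears it (a point fixed in the world has none). Each returns a list of dicts, best first, with "score" (0 to 1); they miss things now and then, are a little off and sometimes report something else, mostly with a low value. They report only what shows in the picture. A call takes as long as a camera call.
- spot_in(camera, name): "centre" ([column, row] in pixels, amid what is visible of it).
- silhouettes(camera, name): "mask" (420x560 bool, what is visible of it) and "centre" ([column, row] in pixels, amid what is visible of it).
- tip_of(camera, name): "centre" ([column, row] in pixels: a listed point, or the origin of a listed thing).
The state is a dict: "clock": time; "q": joint angles; "joint_velocities": joint speeds; "tau": joint torques, N m; "position": TCP position; "eef_rot": TCP orientation; "contact_force": force on the tool from outside, world axes, zero at the start; "wrist_torque": the same for the moment, N m; "finger_gap": opening from 0.0 (shut) to 1.0 (fully open).
Only numpy, scipy, OpenCV 4.12 (cv2) and the standard library are available. Lean on these libraries where they do the work, as an engineer would, in place of code of your own. Each camera call takes 0.05 s, during which the arm holds its last target.

## Working session

There is one attempt and no reset: what is moved stays moved. The work goes in short steps, each a Python script; the robot and the scene stay as the last script left them, time stands still between calls to the robot, and variables do not carry over. Pictures are saved under pics/ and viewed, and the job is handed in when it is done.

```bash
ls; mkdir -p pics
python3 - <<'E'
from cell import *
import cv2
for c in ["side","top"]:
    f=grab_frame(c); cv2.imwrite(f"pics/{c}0.png",cv2.cvtColor(f["img"],cv2.COLOR_RGB2BGR))
    print(c,f["fx"],f["fy"],f["cx"],f["cy"],f["k1"]); print(f["cam_to_world"])
    for n in ["beaker","beaker_rim","drain","faucet","nozzle","lever_tip","wash_bottle","amber_bottle","sample_jar","slide_box","petri_stack","tip_box","timer"]:
        try: print(n,[(([round(float(x),1) for x in d["centre"]]),round(d["score"],2)) for d in tip_of(c,n)[:3]])
        except Exception as e: print(n,e)
print(get_state())
E
```

```text
pics
side 545.9880687590824 545.9880687590824 276.31019359404024 212.08758861097309 -0.18905492475160887
[[ 0.75953034 -0.46769689  0.45207663 -0.11228028]
 [-0.65014758 -0.52389591  0.55031009 -0.7821937 ]
 [-0.02053722 -0.71189374 -0.70198684  1.11520924]
 [ 0.          0.          0.          1.        ]]
beaker [([375.7, 290.1], 0.85)]
beaker_rim [([368.0, 320.4], 0.64)]
drain [([268.8, 243.3], 0.63), ([264.5, 172.1], 0.55)]
faucet [([311.1, 221.8], 0.92)]
nozzle [([265.9, 173.4], 0.77)]
lever_tip []
wash_bottle []
amber_bottle [([366.1, 236.4], 0.8), ([185.1, 198.7], 0.55)]
sample_jar [([433.9, 292.1], 0.64)]
slide_box [([188.2, 198.8], 0.61)]
petri_stack [([252.6, 291.8], 0.94)]
tip_box [([225.9, 154.6], 0.78)]
timer [([202.9, 237.7], 0.77), ([261.6, 181.7], 0.39), ([361.8, 237.0], 0.25)]
top 444.4608149464903 444.4608149464903 286.9174170317971 213.47060801907062 -0.07798048654032086
[[ 2.15242148e-02 -9.95775746e-01  8.92601333e-02  4.39356067e-01]
 [-9.99768325e-01 -2.14438953e-02  1.85880780e-03  1.59587627e-02]
 [ 6.31292267e-05 -8.92794633e-02 -9.96006613e-01  1.23386235e
[... 556 characters left out ...]
)]
timer [([233.1, 271.8], 0.8)]
{'clock': 1.4, 'q': array([ 1.09980764e+00,  3.26233814e-01, -1.92656851e-01,  1.05201641e+00,
       -3.95429361e-05,  1.43659839e+00]), 'joint_velocities': array([-0.00050777,  0.00171708, -0.00034621,  0.00086782, -0.00041886,
       -0.00024943]), 'tau': array([-5.18163517e-06, -4.43320978e+01,  2.62753665e+01,  1.28705597e-03,
       -2.37439017e-04, -4.64434677e-06]), 'position': array([0.1817408 , 0.51907827, 0.23124078]), 'eef_rot': array([ 2.56226361e+00,  1.81765410e+00, -1.25242137e-04]), 'contact_force': array([ 0.47858622, -0.42490522,  0.72759546]), 'wrist_torque': array([-0.00070606,  0.0017721 , -0.00486177]), 'finger_gap': 0.9953944188639119}
```

View pics/side0.png

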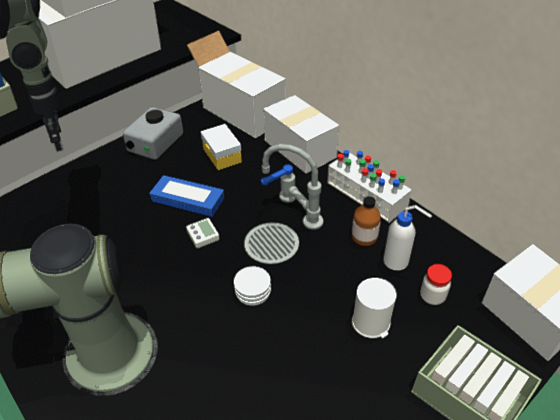

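View pics/top0.png

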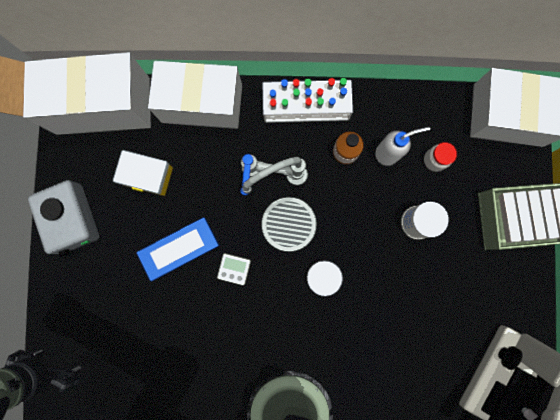

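```bash
cat > h.py <<'E'
from cell import *
import numpy as np, cv2
from scipy.spatial.transform import Rotation as R
K={}
def frame(c,save=None):
    f=grab_frame(c); K[c]=f
    if save: cv2.imwrite(f"pics/{save}.png",cv2.cvtColor(f["img"],cv2.COLOR_RGB2BGR))
    return f
def ray(c,uv):
    f=K[c]; 
    A=np.array([[f["fx"],0,f["cx"]],[0,f["fy"],f["cy"]],[0,0,1]])
    p=cv2.undistortPoints(np.array([[uv]],float),A,np.array([f["k1"],0,0,0.]))[0,0]
    T=np.array(f["cam_to_world"]); return T[:3,3],T[:3,:3]@np.array([p[0],p[1],1])
def atz(c,uv,z):
    o,d=ray(c,uv); return o+d*(z-o[2])/d[2]
def proj(c,P):
    f=K[c];T=np.array(f["cam_to_world"]);q=T[:3,:3].T@(np.array(P)-T[:3,3]);x,y=q[0]/q[2],q[1]/q[2];s=1+f["k1"]*(x*x+y*y)
    return np.array([f["fx"]*x*s+f["cx"],f["fy"]*y*s+f["cy"]])
def tri(uv1,uv2):
    o1,d1=ray("side",uv1);o2,d2=ray("top",uv2)
    s=np.linalg.lstsq(np.c_[d1,-d2],o2-o1,rcond=None)[0]
    a,b=o1+s[0]*d1,o2+s[1]*d2
    return (a+b)/2,np.linalg.norm(a-b)
E
python3 - <<'E'
from h import *
np.set_printoptions(precision=4,suppress=True)
frame("side");frame("top")
zs=dict(beaker=.115,beaker_rim=0,drain=0,faucet=0,nozzle=.15,lever_tip=.105,wash_bottle=0,amber_bottle=0,sample_jar=0,slide_box=0,petri_stack=0,tip_box=0,timer=0)
for n,z in zs.items():
    for c in ["side","top"]:
        for d in tip_of(c,n)[:2]: print(n,c,round(d["score"],2),atz(c,d["centre"],z)[:2])
E
```

```text
beaker side 0.67 [ 0.5335 -0.3436]
beaker top 0.85 [ 0.5324 -0.3498]
beaker_rim side 0.96 [ 0.5354 -0.3534]
beaker_rim top 0.92 [ 0.5323 -0.3537]
drain side 0.63 [0.5172 0.0217]
drain side 0.35 [ 0.7208 -0.2577]
drain top 0.76 [0.5201 0.0135]
faucet side 0.68 [0.6552 0.001 ]
faucet top 0.64 [ 0.6717 -0.0131]
nozzle side 0.83 [0.5809 0.1057]
nozzle top 0.7 [0.5933 0.12  ]
nozzle top 0.38 [ 0.3861 -0.0761]
lever_tip side 0.58 [0.5987 0.134 ]
lever_tip top 0.53 [0.5947 0.1275]
wash_bottle side 0.57 [ 0.7275 -0.2618]
wash_bottle top 0.58 [ 0.7139 -0.2553]
amber_bottle side 0.72 [ 0.7352 -0.1383]
amber_bottle top 0.94 [ 0.7324 -0.1389]
sample_jar side 0.67 [0.5032 0.0123]
sample_jar side 0.61 [ 0.7165 -0.4034]
sample_jar top 0.92 [ 0.7134 -0.3955]
slide_box side 0.57 [0.4375 0.3242]
slide_box top 0.75 [0.4438 0.3142]
petri_stack side 0.38 [ 0.7044 -0.4021]
petri_stack top 0.78 [ 0.3812 -0.0852]
petri_stack top 0.72 [0.4474 0.3144]
tip_box side 0.66 [0.65   0.4143]
tip_box top 0.9 [0.6538 0.4093]
tip_box top 0.56 [0.5285 0.0084]
timer side 0.8 [0.3919 0.1565]
timer top 0.81 [0.3798 0.1538]
```

Side view: beaker mouth-down at about (375,290), drain at (270,243), nozzle near (266,173), and the blue lever ends near (263,182). Top view: beaker at (432,218), jar at (440,157), green crate right of column 480. The jar and crate limit which way I can tip it. Next I'll zoom in and check horizontal-tool IK.

Run:
```python
from h import *
np.set_printoptions(precision=3,suppress=True)
a=frame("side")["img"];b=frame("top")["img"]
for c,p in [("top",(480,215)),("top",(484,250)),("top",(400,234)),("side",(385,335)),("side",(412,390)),("side",(458,327))]: print(c,p,atz(c,p,0)[:2],atz(c,p,.1)[:2])
s=cv2.resize(a[255:345,330:460],None,fx=4,fy=4,interpolation=2);t=cv2.resize(b[190:260,390:490],None,fx=4,fy=4,interpolation=2)
fz=cv2.resize(b[140:260,230:330],None,fx=4,fy=4,interpolation=2)
o=np.zeros((600,800,3),np.uint8)
s=cv2.resize(s,(400,277));t=cv2.resize(t,(400,280));o[:277,:400]=s;o[300:580,:400]=t;o[:480,400:]=fz
cv2.imwrite("pics/z1.png",o[:,:,::-1])
# IK: tool horizontal pointing azimuth a, jaws vertical; at radius r, z=.09, relative to radial
for z,pit in [(.09,0),(.09,.25)]:
  for phi in (-.9,-.6,-.3):
   for r in (.4,.45,.5,.55,.6,.65):
    row=""
    for da in (-1.2,-.8,-.4,0,.4,.8,1.2):
      az=phi+da; d=np.array([np.cos(az)*np.cos(pit),np.sin(az)*np.cos(pit),-np.sin(pit)])
      y=np.array([-np.sin(az),np.cos(az),0])
      ok=""
      for sgn in (1,-1):
        x=sgn*np.cross(y,d); M=np.c_[x,np.cross(d,x),d]
        q=ik([r*np.cos(phi),r*np.sin(phi),z],R.from_matrix(M).as_rotvec())
        ok+="." if q is None else "Y"
      row+=ok+" "
    print(pit,phi,r,row)
```

```text
top (480, 215) [ 0.557 -0.528] [ 0.548 -0.484]
top (484, 250) [ 0.459 -0.538] [ 0.457 -0.493]
top (400, 234) [ 0.499 -0.298] [ 0.494 -0.273]
side (385, 335) [ 0.528 -0.399] [ 0.47  -0.434]
side (412, 390) [ 0.464 -0.539] [ 0.412 -0.561]
side (458, 327) [ 0.677 -0.507] [ 0.606 -0.532]
0 -0.9 0.4 YY .. .. .. .. YY YY 
0 -0.9 0.45 YY .. .. .. .. .. YY 
0 -0.9 0.5 YY .. .. .. .. .. YY 
0 -0.9 0.55 .. .. .. .. .. .. YY 
0 -0.9 0.6 .. .. .. .. .. .. YY 
0 -0.9 0.65 .. .. .. .. .. .. YY 
0 -0.6 0.4 YY .. .. .. .. YY YY 
0 -0.6 0.45 YY .. .. .. .. .. YY 
0 -0.6 0.5 YY .. .. .. .. .. YY 
0 -0.6 0.55 .. .. .. .. .. .. YY 
0 -0.6 0.6 .. .. .. .. .. .. YY 
0 -0.6 0.65 .. .. .. .. .. .. YY 
0 -0.3 0.4 YY .. .. .. .. YY YY 
0 -0.3 0.45 YY .. .. .. .. .. YY 
0 -0.3 0.5 YY .. .. .. .. .. YY 
0 -0.3 0.55 .. .. .. .. .. .. YY 
0 -0.3 0.6 .. .. .. .. .. .. YY 
0 -0.3 0.65 .. .. .. .. .. .. YY 
0.25 -0.9 0.4 YY .. .. .. .. YY YY 
0.25 -0.9 0.45 YY YY .. .. .. YY YY 
0.25 -0.9 0.5 YY YY .. .. .. YY YY 
0.25 -0.9 0.55 YY YY .. .. .. YY YY 
0.25 -0.9 0.6 YY YY .. .. YY YY YY 
0.25 -0.9 0.65 YY YY YY .. YY YY YY 
0.25 -0.6 0.4 YY .. .. .. .. YY YY 
0.25 -0.6 0.45 YY YY .. .. .. YY YY 
0.25 -0.6 0.5 YY YY .. .. .. YY YY 
0.25 -0.6 0.55 YY YY .. .. .. YY YY 
0.25 -0.6 0.6 YY YY .. .. YY YY YY 
0.25 -0.6 0.65 YY YY YY .. YY YY YY 
0.25 -0.3 0.4 YY .. .. .. .. YY YY 
0.25 -0.3 0.45 YY YY .. .. .. YY YY 
0.25 -0.3 0.5 YY YY .. .. .. YY YY 
0.25 -0.3 0.55 YY YY .. .. .. YY YY 
0.25 -0.3 0.6 YY YY .. .. YY YY YY 
0.25 -0.3 0.65 YY YY YY .. YY YY YY
```

View pics/z1.png

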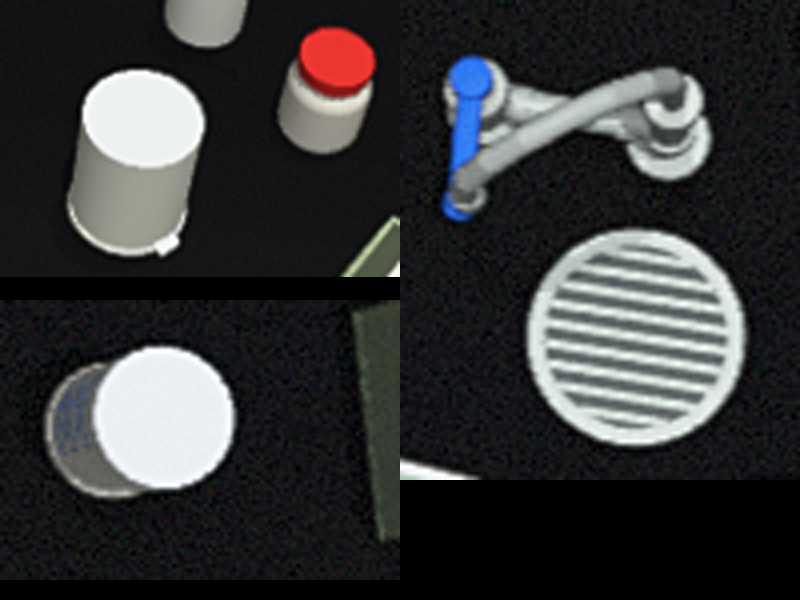

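Zoomed view: the pour lip sits on the beaker's −y side at about (385,335) in the side image, and the spout is swung over the lever. Plan:

1. Slide the beaker mouth-down, away from the jar and crate.
2. Tip it over.
3. Grip the rim wall with a horizontal tool.
4. Turn the tool down.

First I'll check that every phase is reachable.

```bash
cat >> h.py <<'E'
def rot(z,x):
    z=np.array(z,float);z/=np.linalg.norm(z);x=np.array(x,float);x-=z*(x@z);x/=np.linalg.norm(x)
    return R.from_matrix(np.c_[x,np.cross(z,x),z]).as_rotvec()
def U(a): return np.array([np.cos(a),np.sin(a),0.])
def Pm(a): return np.array([-np.sin(a),np.cos(a),0.])
Z=np.array([0,0,1.])
E
python3 - <<'E'
from h import *
np.set_printoptions(precision=2,suppress=True)
print(get_state()["clock"])
c0=np.array([.533,-.351,0]); c1=np.array([.46,-.25,0])
d=(c1-c0)/np.linalg.norm(c1-c0); perp=np.cross(Z,d)
for t in (.35,.5):
  for s in (1,-1):
    rv=rot(d*np.sin(t)-Z*np.cos(t),s*perp)
    for p in (c0-.09*d+Z*.2,c0-.09*d+Z*.035,c1-.03*d+Z*.035): print("push",t,s,ik(p,rv))
for az in (.6,.8,1.0,1.2):
  u=U(az); 
  for s in (1,-1):
    rv=rot(-Z,s*Pm(az)); print("tip",az,s,ik(c1-.08*u+Z*.103,rv),ik(c1+.03*u+Z*.103,rv))
  m=c1+.045*u
  for pit in (0,.1):
   for s in (1,-1):
    rv=rot(u*np.cos(pit)-Z*np.sin(pit),s*Z)
    print("grasp",az,pit,s,ik(m-.06*u+Z*.087,rv),ik(m+.04*u+Z*.087,rv),ik(m+.04*u+Z*.25,rv))
D=np.array([.519,.015,0])
for g in np.arange(-3,3.2,.5):
  # grip azimuth g on the beaker; tool x (outer finger dir)=+-U(g)
  print("place",round(g,1),[ik(D+.0435*U(g)+Z*.085,rot(-Z,s*U(g))) for s in (1,-1)])
E
```

```text
2.9
push 0.35 1 [-0.76  1.11  1.09  1.9   0.06 -2.96]
push 0.35 1 [-0.76  1.13  0.73  1.52  0.06 -2.96]
push 0.35 1 [-0.7   0.77 -0.04  1.1   0.08 -2.91]
push 0.35 -1 [-0.76  1.11  1.09  1.9   0.06  0.18]
push 0.35 -1 [-0.76  1.13  0.73  1.52  0.06  0.18]
push 0.35 -1 [-0.7   0.77 -0.04  1.1   0.08  0.23]
push 0.5 1 None
push 0.5 1 None
push 0.5 1 [-0.72  0.89  0.14  1.31  0.11 -2.94]
push 0.5 -1 None
push 0.5 -1 None
push 0.5 -1 [-0.72  0.89  0.14  1.31  0.11  0.2 ]
tip 0.6 1 [-0.79  0.35 -0.52  0.7   0.   -1.39] [-0.59  0.43 -0.4   0.74  0.   -1.19]
tip 0.6 -1 [-0.79  0.35 -0.52  0.7   0.    1.75] [-0.59  0.43 -0.4   0.74  0.    1.96]
grasp 0.6 0 1 [-1.3   1.22 -0.27  1.65  1.24 -1.57] None None
grasp 0.6 0 -1 [-1.3   1.22 -0.27  1.65  1.24  1.57] None None
grasp 0.6 0.1 1 [-1.29  1.1  -0.34  1.4   1.23 -1.28] None None
grasp 0.6 0.1 -1 [-1.29  1.1  -0.34  1.4   1.23  1.86] None None
tip 0.8 1 [-0.8   0.38 -0.48  0.71  0.   -1.6 ] [-0.58  0.42 -0.42  0.74  0.   -1.38]
tip 0.8 -1 [-0.8   0.38 -0.48  0.71 -0.    1.55] [-0.58  0.42 -0.42  0.74 -0.    1.76]
grasp 0.8 0 1 [-1.25  1.26 -
[... 2646 characters left out ...]
 0.73,  0.  , -1.68])]
place 0.5 [array([-0.07,  0.48, -0.37,  0.72, -0.  ,  1.  ]), array([-0.07,  0.48, -0.37,  0.72, -0.  , -2.14])]
place 1.0 [array([-0.04,  0.46, -0.4 ,  0.71, -0.  ,  0.53]), array([-0.04,  0.46, -0.4 ,  0.71, -0.  , -2.61])]
place 1.5 [array([-0.03,  0.43, -0.46,  0.69, -0.  ,  0.04]), array([-0.03,  0.43, -0.46,  0.69, -0.  , -3.1 ])]
place 2.0 [array([-0.04,  0.4 , -0.51,  0.66,  0.  , -0.47]), array([-0.04,  0.4 , -0.51,  0.66,  0.  ,  2.67])]
place 2.5 [array([-0.07,  0.37, -0.56,  0.65,  0.  , -1.  ]), array([-0.07,  0.37, -0.56,  0.65,  0.  ,  2.14])]
place 3.0 [array([-0.11,  0.35, -0.58,  0.64,  0.  , -1.54]), array([-0.11,  0.35, -0.58,  0.64,  0.  ,  1.6 ])]
```

Run:
```python
from h import *
np.set_printoptions(precision=3,suppress=True)
c0=np.array([.533,-.351,0]); c1=np.array([.46,-.25,0])
d=(c1-c0)/np.linalg.norm(c1-c0); perp=np.cross(Z,d)
rv=rot(d*np.sin(.35)-Z*np.cos(.35),-perp)
s=get_state()
move_l([.14,.40,.36],.3)
movep([.38,-.15,.36],rv)
movep(c0-.1*d+Z*.2,rv)
print(move_l(c0-.1*d+Z*.035,.15,until_force=8))
print(get_state()["contact_force"],get_state()["position"])
print(move_l(c1-.028*d+Z*.035,.08,until_force=12))
frame("top","top1");frame("side","side1")
for n,z in [("beaker",.115),("beaker_rim",0)]:
  for c in("top","side"):
    for q in tip_of(c,n)[:1]: print(n,c,q["score"],atz(c,q["centre"],z))
s=get_state();print(s["clock"],s["position"],s["contact_force"])
```

```text
False
[-0.267 -0.348 -0.078] [ 0.592 -0.433  0.036]
False
beaker top 0.87 [ 0.452 -0.246  0.115]
beaker side 0.6 [ 0.457 -0.231  0.115]
beaker_rim top 0.57 [ 0.475 -0.274  0.   ]
11.45 [ 0.477 -0.273  0.035] [ 2.511 -2.147  3.38 ]
```

View pics/side1.png

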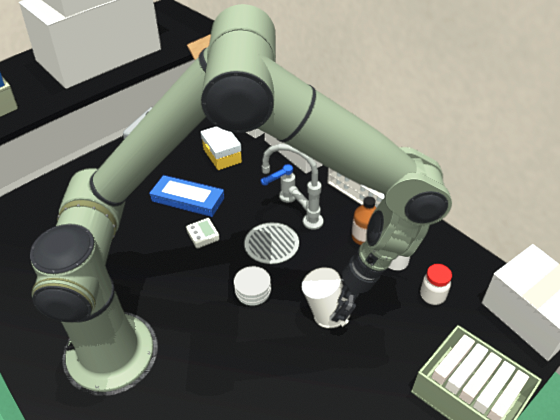

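View pics/top1.png

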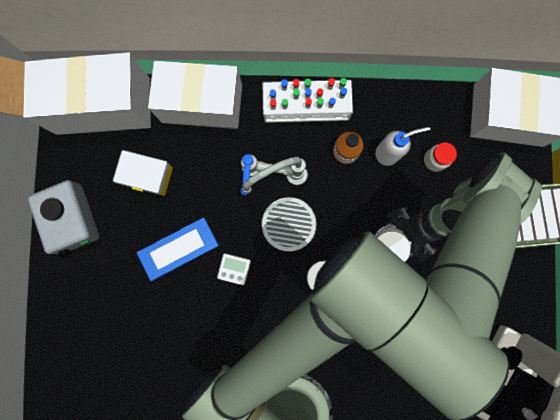

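The side view shows the beaker at (322,297), leaning slightly forward between the fingers. I'll back off and look again.

Run:
```python
from h import *
np.set_printoptions(precision=3,suppress=True)
d=np.array([.46-.533,.101,0]);d/=np.linalg.norm(d)
p=get_state()["position"]
move_l(p-.07*d,.08)
move_l(p-.09*d+Z*.2,.25)
movep([.40,-.47,.33],rot(-Z,Pm(.9)))
frame("top","top2");frame("side","side2")
for n,z in [("beaker",.115),("beaker_rim",0)]:
  for c in("top","side"):
    for q in tip_of(c,n)[:1]: print(n,c,q["score"],atz(c,q["centre"],z))
s=get_state();print(s["clock"],s["position"],s["contact_force"])
```

```text
beaker top 0.66 [ 0.48  -0.275  0.115]
beaker side 0.85 [ 0.472 -0.267  0.115]
beaker_rim top 0.82 [ 0.472 -0.273  0.   ]
beaker_rim side 0.92 [ 0.472 -0.279  0.   ]
15.5333 [ 0.4  -0.47  0.33] [ 0.798 -0.173  0.381]
```

View pics/side2.png

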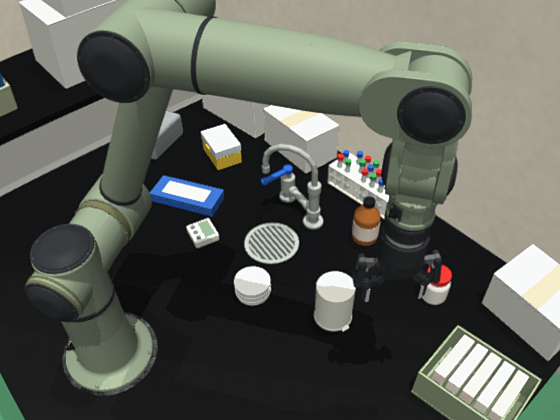

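View pics/top2.png

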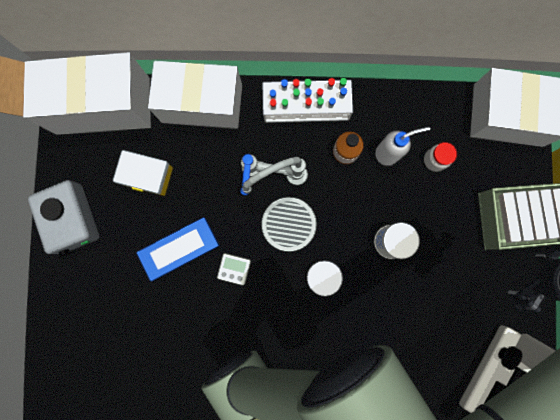

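The beaker is upright again at about (0.474, −0.272), in clear space: top (400,240), with the lip at side (347,329). Now I'll tip it along azimuth 0.9 with the fingers shut.

Run:
```python
from h import *
np.set_printoptions(precision=3,suppress=True)
c=np.array([.474,-.272,0]);az=.9;u=U(az);rv=rot(-Z,Pm(az))
grab(20)
movep(c-.1*u+Z*.2,rv)
move_l(c-.1*u+Z*.104,.15)
print(move_l(c+.008*u+Z*.104,.06,until_force=10))
frame("side","side3a")
sleep(.4)
move_l(c-.1*u+Z*.2,.3)
movep([.33,-.45,.3],rv)
let_go()
frame("top","top3");frame("side","side3")
for n,z in [("beaker",.045),("beaker_rim",.045)]:
  for cc in("top","side"):
    for q in tip_of(cc,n)[:2]: print(n,cc,q["score"],q["centre"],atz(cc,q["centre"],z))
s=get_state();print(s["clock"],s["position"],s["contact_force"])
```

```text
False
beaker top 0.63 [346.2, 205.1] [ 0.572 -0.141  0.045]
beaker top 0.55 [248.0, 188.2] [0.612 0.125 0.045]
beaker side 0.97 [324.3, 253.3] [ 0.571 -0.142  0.045]
beaker_rim top 0.57 [379.8, 231.7] [ 0.502 -0.232  0.045]
beaker_rim top 0.33 [346.7, 151.7] [ 0.719 -0.141  0.045]
beaker_rim side 0.63 [331.8, 289.1] [ 0.504 -0.238  0.045]
22.6417 [ 0.33 -0.45  0.3 ] [ 0.472 -0.909  0.735]
```

View pics/side3.png

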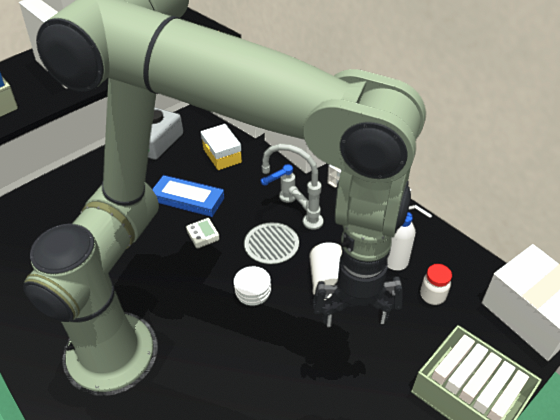

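View pics/top3.png

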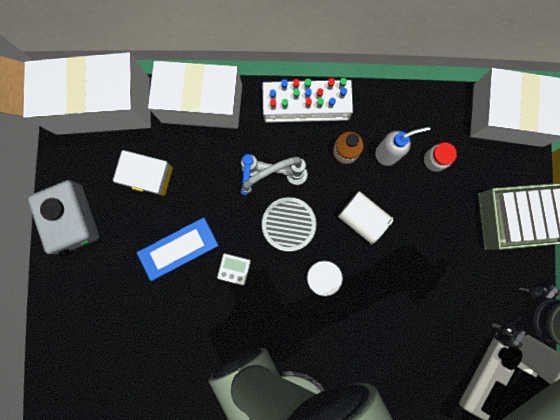

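The beaker lies cleanly on its side: rim at (0.503, −0.235), base at (0.572, −0.142), and the 116 mm between them matches its length. The mouth is at top (380,232) with the lip off to the side at (391,222). I'll approach with a near-horizontal tool.

Run:
```python
from h import *
np.set_printoptions(precision=3,suppress=True)
m=np.array([.503,-.235,0]);b=np.array([.5715,-.1415,0]);u=(b-m)/np.linalg.norm(b-m);az=np.arctan2(u[1],u[0]);print(az)
pit=.08
t=u*np.cos(pit)-Z*np.sin(pit);rv=rot(t,Z)
gp=m+.02*u+Z*.088
ins=gp+.019*t
pre=ins-.1*u
for p in (pre+Z*.2,pre,ins,ins+Z*.15): print(ik(p,rv))
movep(pre+Z*.2,rv)
print(move_l(pre,.15,until_force=10),get_state()["contact_force"])
print(move_l(ins,.08,until_force=8),get_state()["contact_force"])
frame("top","top4");frame("side","side4")
s=get_state();print(s["clock"],s["position"],s["q"])
```

```text
0.938511313651846
[-1.194  0.948  0.028  2.072  1.004 -1.445]
[-1.194  1.253  0.102  1.841  1.004 -1.445]
[-1.042  1.206 -0.028  1.709  1.154 -1.389]
[-1.042  0.962 -0.096  1.884  1.154 -1.389]
False [-0.343  0.192 -0.463]
False [-0.058  0.182 -0.099]
26.575 [ 0.526 -0.204  0.086] [-1.042  1.206 -0.027  1.71   1.154 -1.389]
```

View pics/side4.png

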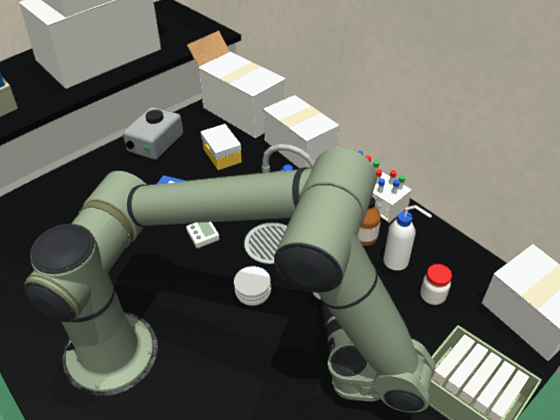

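View pics/top4.png

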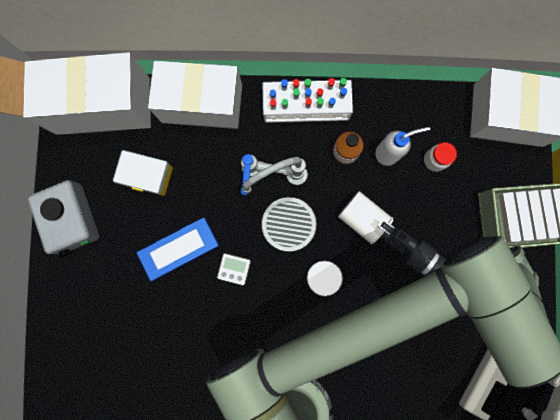

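The upper finger overlies the rim at top (384,225) with no contact forces. I'll close and lift.

Run:
```python
from h import *
np.set_printoptions(precision=3,suppress=True)
grab(45)
s=get_state();print(s["finger_gap"],s["contact_force"])
p=s["position"]
move_l(p+Z*.13,.1)
s=get_state();print(s["finger_gap"],s["contact_force"],s["wrist_torque"])
frame("top","top5");frame("side","side5")
for n,z in [("beaker",.175),("beaker_rim",.175)]:
  for cc in("top","side"):
    for q in tip_of(cc,n)[:2]: print(n,cc,q["score"],q["centre"],atz(cc,q["centre"],z))
# plan onwards
u=U(.9385)
for g in np.arange(-1.2,1.0,.3):
  print(round(g,1),[ik(np.array([.50,-.12,.30]),rot(-Z,s_*U(g))) for s_ in (1,)])
print(s["clock"])
```

```text
0.044324394382766294 [3.257 3.902 8.587]
0.033371048422016325 [-0.013 -0.702 -1.547] [-1.042  0.747 -0.024]
beaker top 0.97 [357.3, 199.3] [ 0.572 -0.15   0.175]
beaker_rim top 0.96 [392.6, 231.3] [ 0.497 -0.236  0.175]
beaker_rim side 0.67 [223.3, 154.8] [0.531 0.224 0.175]
-1.2 [array([-0.379,  0.222, -0.157,  1.192,  0.   ,  2.392])]
-0.9 [array([-0.379,  0.222, -0.157,  1.192,  0.   ,  2.092])]
-0.6 [array([-0.379,  0.222, -0.157,  1.192, -0.   ,  1.792])]
-0.3 [array([-0.379,  0.222, -0.157,  1.192,  0.   ,  1.492])]
0.0 [array([-0.379,  0.222, -0.157,  1.192,  0.   ,  1.192])]
0.3 [array([-0.379,  0.222, -0.157,  1.192,  0.   ,  0.892])]
0.6 [array([-0.379,  0.222, -0.157,  1.192,  0.   ,  0.592])]
0.9 [array([-0.379,  0.222, -0.157,  1.192,  0.   ,  0.292])]
28.7833
```

View pics/top5.png

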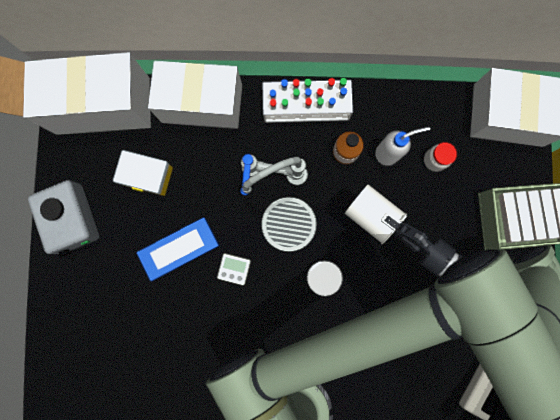

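The beaker is held firmly (gap small, load 1.55 N, which fits its mass). Next I'll turn the tool down while rising and fit the drain circle.

Run:
```python
from h import *
np.set_printoptions(precision=4,suppress=True)
try: move_l([.48,-.17,.33],.2,rot=rot(-Z,U(.9385))); print("line")
except MotionError as e:
    print(e); movep([.48,-.17,.33],rot(-Z,U(.9385)))
D=np.array([.519,.015,0]);g=-.9
movep(D+np.array([-.03,-.13,.27]),rot(-Z,U(g)))
f=frame("top","top6");frame("side","side6")
im=f["img"].astype(int);m=((im.min(2)>60)).astype(np.uint8);m[:]*=1
r=np.zeros_like(m);r[190:256,256:322]=m[190:256,256:322]
r=cv2.morphologyEx(r,cv2.MORPH_CLOSE,np.ones((7,7)))
n,l,st,ce=cv2.connectedComponentsWithStats(r);k=1+np.argmax(st[1:,4]);print(st[k],ce[k])
cs,_=cv2.findContours((l==k).astype(np.uint8),0,1);e=cv2.fitEllipse(max(cs,key=len));print(e,atz("top",e[0],0))
for n,z in [("drain",0),("nozzle",.15),("lever_tip",.105),("faucet",0)]:
  for cc in("top","side"):
    for q in tip_of(cc,n)[:2]: print(n,cc,round(q["score"],2),q["centre"],atz(cc,q["centre"],z))
for n in("beaker","beaker_rim"):
  A=tip_of("side",n);B=tip_of("top",n); 
  if A and B: print(n,tri(A[0]["centre"],B[0]["centre"]))
  else: print(n,A,B)
s=get_state();print(s["clock"],s["position"],s["contact_force"],s["finger_gap"])
```

```text
line
[ 261  197   61   59 2622] [291.5248 225.7182]
((291.74749755859375, 226.25071716308594), (51.172298431396484, 67.0633773803711), 127.20829010009766) [0.5146 0.0041 0.    ]
drain top 0.82 [291.7, 223.1] [0.5233 0.0044 0.    ]
drain top 0.47 [231.8, 270.9] [0.3874 0.167  0.    ]
drain side 0.83 [266.7, 242.3] [0.509  0.0196 0.    ]
nozzle top 0.64 [242.9, 189.1] [0.5944 0.1277 0.15  ]
nozzle side 0.73 [264.7, 170.5] [0.5909 0.1187 0.15  ]
nozzle side 0.49 [275.2, 221.0] [ 0.4868 -0.0476  0.15  ]
lever_tip top 0.76 [243.1, 192.1] [0.5931 0.1315 0.105 ]
lever_tip top 0.26 [436.4, 161.0] [ 0.6861 -0.3681  0.105 ]
faucet top 0.96 [295.8, 173.7] [ 0.6627 -0.0043  0.    ]
faucet side 0.85 [311.2, 222.2] [ 0.6535 -0.0055  0.    ]
beaker (array([ 0.4567, -0.0877,  0.1996]), np.float64(0.0036317041503176137))
beaker_rim (array([ 0.4576, -0.0835,  0.3087]), np.float64(1.5994016640093132e-05))
34.2167 [ 0.489 -0.115  0.27 ] [ 0.3888  0.184  -0.6781] 0.03121794739644124
```

View pics/side6.png

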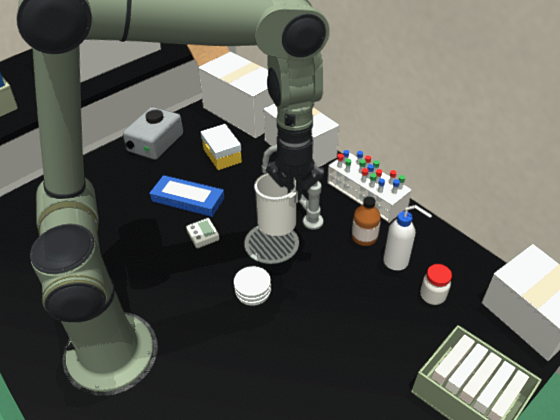

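View pics/top6.png

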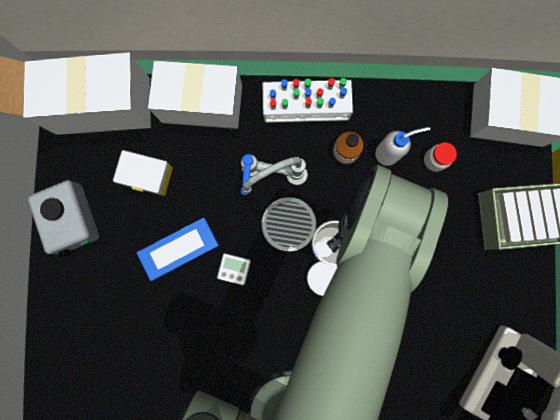

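The beaker now hangs mouth-up and vertical: side (277,205), triangulated base z 0.20, rim z 0.31. The drain is clear at top (289,224). I'll refine the drain centre from the saved unoccluded pictures, with no robot time spent on it.

Run:
```python
from h import *
np.set_printoptions(precision=4,suppress=True)
frame("side");frame("top")
for cam,fn,box in [("top","top5",(185,262,252,326)),("top","top3",(185,262,252,326)),("side","side2",(212,272,238,304))]:
    im=cv2.imread(f"pics/{fn}.png").astype(int);m=(im.min(2)>70).astype(np.uint8)
    r=np.zeros_like(m);a,b,c,d=box;r[a:b,c:d]=m[a:b,c:d]
    n,l,st,ce=cv2.connectedComponentsWithStats(r,connectivity=8);k=1+np.argmax(st[1:,4])
    cs,_=cv2.findContours((l==k).astype(np.uint8),cv2.RETR_EXTERNAL,1);cn=max(cs,key=cv2.contourArea)[:,0]
    W=np.array([atz(cam,p,0)[:2] for p in cn.astype(float)])
    # algebraic circle fit
    A=np.c_[2*W,np.ones(len(W))];x=np.linalg.lstsq(A,(W**2).sum(1),rcond=None)[0]
    rr=np.sqrt(x[2]+x[:2]@x[:2]);res=np.linalg.norm(W-x[:2],axis=1)-rr
    print(cam,fn,st[k],"centre",x[:2],"r",rr,"res",res.std())
```

```text
top top5 [ 261  197   56   55 2375] centre [0.5214 0.0131] r 0.07530307542815563 res 0.0008385562408262476
top top3 [ 261  197   56   55 2374] centre [0.5214 0.0131] r 0.0752825712425182 res 0.0008444227539112902
side side2 [ 244  222   55   42 1811] centre [0.5188 0.0121] r 0.07547464554947428 res 0.0009529469452642905
```

Run:
```python
from h import *
np.set_printoptions(precision=4,suppress=True)
D=np.array([.520,.0126,0]);T=D+np.array([.032,-.029,0])
rv=rot(-Z,U(-.9))
move_l(T+Z*.27,.2)
move_l(T+Z*.085,.15)
print(move_l(T+Z*.058,.03,until_force=3),get_state()["position"],get_state()["contact_force"])
let_go()
print(get_state()["contact_force"])
move_l(T+Z*.2,.15)
move_l(T+np.array([-.13,-.2,.33]),.3)
frame("top","top7");frame("side","side7")
for n,z in [("beaker",0),("beaker_rim",.115),("nozzle",.15),("lever_tip",.105)]:
  for cc in("top","side"):
    for q in tip_of(cc,n)[:1]: print(n,cc,round(q["score"],2),q["centre"],atz(cc,q["centre"],z))
print(get_state()["clock"])
```

```text
True [ 0.5526 -0.0168  0.0767] [ 0.9224 -1.5853  4.0959]
[-0.2618 -0.4745  0.2249]
beaker top 0.77 [286.8, 223.2] [0.5228 0.018  0.    ]
beaker side 0.63 [269.2, 241.0] [0.5172 0.0187 0.    ]
beaker_rim top 0.8 [286.6, 222.1] [0.5178 0.0184 0.115 ]
beaker_rim side 0.7 [268.9, 212.8] [0.5157 0.0128 0.115 ]
nozzle top 0.6 [246.9, 189.6] [0.5934 0.1178 0.15  ]
nozzle side 0.63 [262.9, 172.7] [0.5814 0.1148 0.15  ]
lever_tip top 0.61 [241.9, 191.4] [0.5948 0.1347 0.105 ]
lever_tip side 0.44 [262.9, 178.2] [0.5985 0.1382 0.105 ]
40.1917
```

View pics/side7.png

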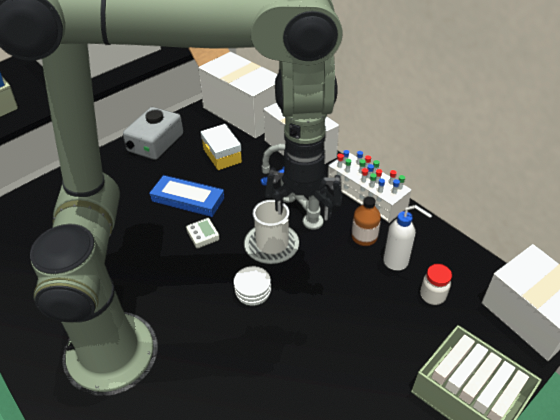

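View pics/top7.png

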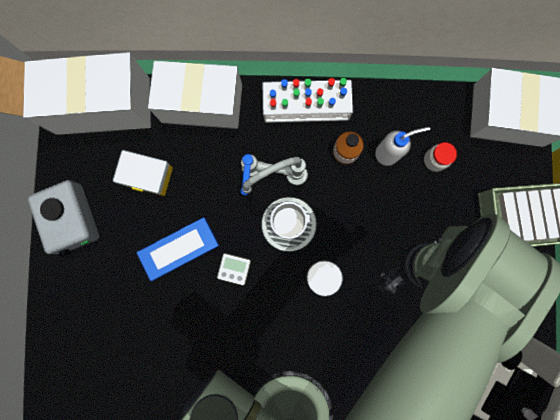

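The beaker stands at about (0.518, 0.016), within 5 mm of the drain centre (0.520, 0.0126); side (270,228). For the nozzle I get (0.587, 0.116), which is 141 mm from the riser as it should be, so the spout is at about 0.91 rad. I'll grip the nozzle from outside with a tilted tool and carry it round the arc.

```bash
cat >> h.py <<'E'
RIS=np.array([.659,-.005,0]);COL=np.array([.675,.124,0])
def sp(a,back=0.,t=.6,s=1,r=.146,z=.160):
    o=U(a);tz=-o*np.sin(t)-Z*np.cos(t);gp=RIS+r*o+Z*z
    return gp+(.019-back)*tz, rot(tz,s*Pm(a))
def lv(a,z=.086,s=1,r=.060): return COL+r*U(a)+Z*z, rot(-Z,s*Pm(a))
E
python3 - <<'E'
from h import *
np.set_printoptions(precision=2,suppress=True)
for s in(1,-1):
  print(s,"spout",ik(*sp(2.108,.1,s=s)),ik(*sp(2.108,s=s)),ik(*sp(2.55,s=s)),ik(*sp(3.0,s=s)),ik(*sp(3.0,.1,s=s)))
  print(s,"lever",ik(*lv(3.05,.2,s)),ik(*lv(3.05,s=s)),ik(*lv(3.8,s=s)),ik(*lv(3.8,.25,s=s)))
E
```

```text
1 spout [ 0.44  0.38 -0.26  0.86 -0.6  -1.68] [ 0.34  0.46 -0.39  0.6  -0.59 -1.8 ] [ 0.22  0.22 -0.8   0.11 -0.42 -2.43] [-0.1   0.08 -1.02 -0.13 -0.02 -3.11] [-0.09 -0.2  -0.99  0.19 -0.03 -3.1 ]
1 lever [ 0.09  0.49 -0.02  1.06 -0.   -2.96] [ 0.09  0.59 -0.16  0.82 -0.   -2.96] [ 0.02  0.6  -0.15  0.82  0.    2.5 ] [0.02 0.47 0.08 1.18 0.   2.5 ]
-1 spout [ 0.44  0.38 -0.26  0.86 -0.6   1.46] [ 0.34  0.46 -0.39  0.6  -0.59  1.34] [ 0.22  0.22 -0.8   0.11 -0.42  0.72] [-0.1   0.08 -1.02 -0.13 -0.02  0.03] [-0.09 -0.2  -0.99  0.19 -0.03  0.04]
-1 lever [ 0.09  0.49 -0.02  1.06 -0.    0.18] [ 0.09  0.59 -0.16  0.82 -0.    0.18] [ 0.02  0.6  -0.15  0.82  0.   -0.64] [ 0.02  0.47  0.08  1.18  0.   -0.64]
```

s=−1 is continuous for both the spout and the lever.

Run:
```python
from h import *
np.set_printoptions(precision=3,suppress=True)
k=dict(s=-1)
movep([.40,.20,.33],sp(2.108,**k)[1])
movep(*sp(2.108,.1,**k))
p,r=sp(2.108,**k); print(move_l(p,.12,until_force=10))
grab(20); s=get_state(); print("gap",s["finger_gap"],s["contact_force"],s["clock"])
for a in np.linspace(2.108,3.0,6)[1:]:
    p,r=sp(a,**k); move_l(p,.12,rot=r)
s=get_state();print("F",s["contact_force"])
frame("top","top8");frame("side","side8")
for n,z in [("beaker",0),("beaker_rim",.115),("nozzle",.15)]:
  for cc in("top","side"):
    for q in tip_of(cc,n)[:1]: print(n,cc,round(q["score"],2),q["centre"],atz(cc,q["centre"],z))
print(s["clock"])
```

```text
False
gap 0.24202870326647563 [-0.3    2.97   2.607] 44.1583
F [-9.806  2.055  9.795]
beaker top 0.94 [287.6, 222.2] [0.526 0.016 0.   ]
beaker side 0.65 [432.0, 294.4] [ 0.708 -0.4    0.   ]
beaker_rim top 0.83 [284.9, 221.0] [0.52  0.023 0.115]
beaker_rim side 0.96 [270.8, 214.2] [0.516 0.006 0.115]
nozzle top 0.87 [285.1, 217.2] [0.527 0.022 0.15 ]
nozzle side 0.76 [268.6, 204.8] [0.512 0.008 0.15 ]
45.95
```

View pics/top8.png

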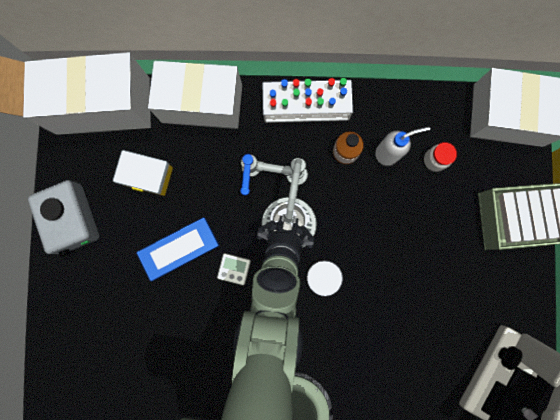

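View pics/side8.png

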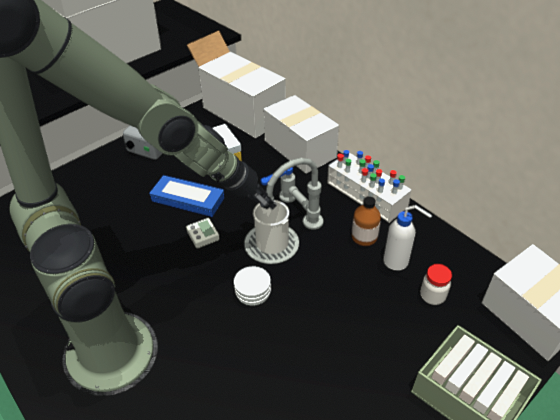

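The nozzle (top (286,217), about (0.520, 0.015)) lies over the beaker mouth. I'll release, back off, and re-measure before touching the lever.

Run:
```python
from h import *
np.set_printoptions(precision=3,suppress=True)
let_go()
move_l(sp(3.0,.12,s=-1)[0],.15)
movep([.42,.06,.33],lv(3.05,s=-1)[1])
f=frame("top","top9");frame("side","side9")
for n,z in [("beaker",0),("beaker_rim",.115),("nozzle",.15),("lever_tip",.105)]:
  for cc in("top","side"):
    for q in tip_of(cc,n)[:1]: print(n,cc,round(q["score"],2),q["centre"],atz(cc,q["centre"],z))
for cc in("top","side"):
  im=cv2.cvtColor(K[cc]["img"],cv2.COLOR_RGB2HSV);m=cv2.inRange(im,(100,120,80),(130,255,255))
  n,l,st,ce=cv2.connectedComponentsWithStats(m)
  for i in range(1,n):
    if st[i,4]>60:
      pts=np.argwhere(l==i)[:,::-1].astype(float);W=np.array([atz(cc,p,.11)[:2] for p in pts]);c=W.mean(0);v=np.linalg.svd(W-c)[2][0];t=(W-c)@v
      print(cc,st[i],c,"dir",np.arctan2(v[1],v[0]),"ends",c+v*t.min(),c+v*t.max())
print(get_state()["clock"])
```

```text
beaker top 0.56 [289.6, 220.5] [0.53 0.01 0.  ]
beaker side 0.67 [271.8, 240.5] [0.524 0.015 0.   ]
beaker_rim top 0.72 [292.9, 222.7] [0.517 0.002 0.115]
beaker_rim side 0.73 [268.3, 212.7] [0.515 0.014 0.115]
nozzle top 0.98 [287.9, 216.6] [0.529 0.015 0.15 ]
nozzle side 0.92 [267.7, 204.4] [0.511 0.01  0.15 ]
lever_tip top 0.54 [245.3, 193.6] [0.589 0.126 0.105]
lever_tip side 0.41 [264.1, 181.5] [0.592 0.125 0.105]
top [394 131  16  16 155] [ 0.741 -0.274] dir 2.842267144548138 ends [ 0.762 -0.281] [ 0.722 -0.269]
top [240 154  13  41 316] [0.64  0.125] dir 3.0897312224351032 ends [0.692 0.122] [0.587 0.128]
top [ 136  217   71   64 1165] [0.438 0.318] dir 2.274064052311644 ends [0.518 0.224] [0.386 0.38 ]
side [ 149  175   75   42 1336] [0.392 0.215] dir -1.088292903083529 ends [0.341 0.312] [0.438 0.128]
side [261 174  11  11  66] [0.597 0.125] dir -2.776574706106731 ends [0.623 0.135] [0.578 0.118]
side [397 211  16  16 164] [ 0.768 -0.235] dir -2.6511286666143707 ends [ 0.793 -0.221] [ 0.744 -0.247]
49.3833
```

View pics/side9.png

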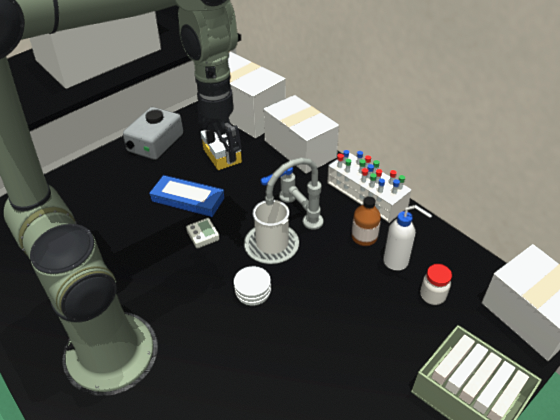

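View pics/top9.png

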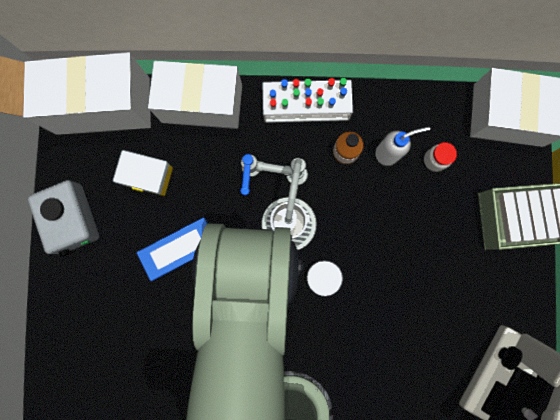

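Nozzle and beaker rim agree to about 1 cm in both views, and the spout drops into the mouth at side (268,204). The lever's azimuth is 3.09 (0.07 rad open) and the hub is at (0.675, 0.123), matching the faucet geometry. Step 1 holds, so I'll grip the lever and turn it to 45°.

Run:
```python
from h import *
np.set_printoptions(precision=3,suppress=True)
k=dict(s=-1);a0=3.08
move_l([.45,.14,.33],.3)
movep(*lv(a0,.2,**k))
print(move_l(lv(a0,**k)[0],.15,until_force=10))
grab(20);s=get_state();print("gap",s["finger_gap"],s["contact_force"],s["clock"])
for a in np.linspace(a0,3.80,5)[1:]:
    p,r=lv(a,**k); move_l(p,.08,rot=r)
s=get_state();print("F",s["contact_force"],s["clock"])
let_go()
move_l(lv(3.8,.2,**k)[0],.15)
move_l([.50,.20,.33],.3)
movep([.35,.30,.33],lv(3.8,**k)[1])
frame("top","top10");frame("side","side10")
for n,z in [("beaker",0),("beaker_rim",.115),("nozzle",.15),("lever_tip",.105)]:
  for cc in("top","side"):
    for q in tip_of(cc,n)[:1]: print(n,cc,round(q["score"],2),q["centre"],atz(cc,q["centre"],z))
im=cv2.cvtColor(K["top"]["img"],cv2.COLOR_RGB2HSV);m=cv2.inRange(im,(100,120,80),(130,255,255))
n,l,st,ce=cv2.connectedComponentsWithStats(m)
for i in range(1,n):
    if st[i,4]>60:
      pts=np.argwhere(l==i)[:,::-1].astype(float);W=np.array([atz("top",p,.11)[:2] for p in pts]);c=W.mean(0);v=np.linalg.svd(W-c)[2][0];t=(W-c)@v
      print(st[i],c,"dir",np.arctan2(v[1],v[0]),"ends",c+v*t.min(),c+v*t.max())
print(get_state()["clock"])
```

```text
False
gap 0.18496303890337018 [-0.888 -2.151  2.642] 52.2083
F [-3.538 -7.43   4.982] 53.5417
beaker top 0.7 [289.4, 224.2] [0.52  0.011 0.   ]
beaker side 0.57 [271.0, 241.6] [0.52  0.014 0.   ]
beaker_rim top 0.63 [285.1, 220.2] [0.522 0.022 0.115]
beaker_rim side 0.56 [271.6, 215.5] [0.515 0.    0.115]
nozzle top 0.7 [287.8, 219.5] [0.522 0.016 0.15 ]
nozzle side 0.62 [268.3, 206.1] [0.508 0.005 0.15 ]
lever_tip top 0.76 [266.0, 184.6] [0.614 0.073 0.105]
lever_tip side 0.51 [280.6, 187.1] [0.611 0.077 0.105]
[394 131  16  16 153] [ 0.741 -0.274] dir 2.703733863619247 ends [ 0.76  -0.283] [ 0.724 -0.267]
[242 154  29  36 313] [0.648 0.1  ] dir -2.492221815401619 ends [0.69  0.132] [0.604 0.066]
[ 137  217   82   61 1376] [0.451 0.288] dir -1.139808251503401 ends [0.406 0.387] [0.489 0.205]
57.2417
```

View pics/top10.png

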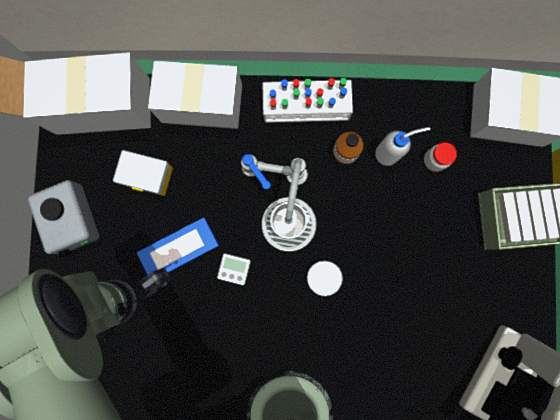

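View pics/side10.png

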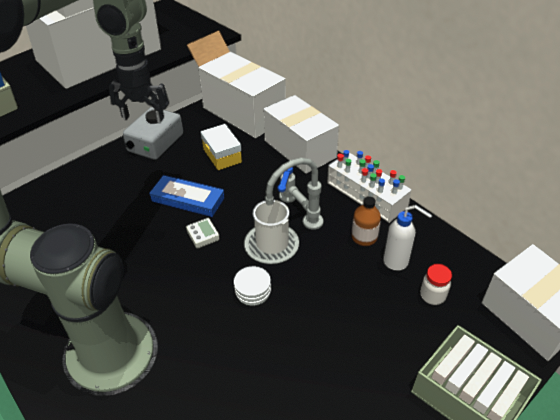

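The lever azimuth is 3.79, or 0.775 rad open. The beaker and nozzle are central, the other things are unmoved, and the arm is clear. Handing in.

Run:
```python
from cell import *
print(sign_off()); print(get_state()["clock"])
```

```text
the job is handed in; nothing more can be done
None
the job is handed in; nothing more can be done
```

The tap is ready to be flushed and the job is handed in, at about 57 s of the 72 s allowed; no verdict is reported.

**What I did:**
1. Slid the mouth-down beaker clear of the jar and crate.
2. Tipped it onto its side.
3. Gripped the rim wall with a near-horizontal tool and turned it mouth-up.
4. Set it on the drain grid.
5. Carried the nozzle round until it was over the beaker.
6. Turned the gripped lever to 45°.

**Last checks from the pictures:**
- **Beaker:** it stands upright. Its base measured (0.520, 0.011) from the top camera and (0.520, 0.014) from the side, against a drain centre of (0.520, 0.013).
- **Nozzle:** it measured (0.522, 0.016) from the top camera and (0.508, 0.005) from the side, so about 14 mm from the beaker's middle at worst.
- **Lever:** about 0.775 rad open, against a target of 0.785.
- **Other things:** they look unmoved in both views. I did not re-measure their positions.
- **Robot:** clear of everything.

**Disagreements:**
- The two cameras' estimates of the nozzle and rim differed by up to about 2 cm, within the networks' usual scatter. The detectors also gave a few false hits, which I discarded.
- The beaker leaned between the fingers during the slide, but settled back mouth-down when I backed off.

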